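# Fetch the tea carton from behind the seasonings

### The job

The tea carton lies at the back of the dark wooden storage tray behind the pepper mill, the steel canister and the spice jar. First stand all three on the light wooden side board, then take the tea carton out and lay it flat in the middle of the steel serving tray, lengthwise; after that put the mill, the canister and the jar back, upright, each on the very spot where it stood at the start. Do not tip anything over, and leave the green carton, the mug and the salt carton where they are.

Things in the scene. Friction and masses are not known exactly. Their poses are not given: they have to be found in the camera images.
- tea_carton: small reddish cardboard carton lying flat, 102 mm along its own x, 53 mm along y, 60 mm high, 120 g; origin at the centre of its underside, z up. At the start it lies at the back (far side) of the storage tray, long side across the tray; to be grasped from above across its 53 mm width once the three tall things are gone. The only carton in the storage tray.
- pepper_mill: turned wooden pepper mill, round, 129 mm tall with a 12 mm wide steel ball at the very top (above 120 mm); foot 48 mm in diameter, narrow waist 36 mm at 45 to 56 mm height, straight grip 43 mm in diameter from 68 to 108 mm height; about 160 g; origin at the centre of its underside, z up. Stands in the front row of the storage tray.
- steel_canister: plain round brushed steel canister, 112 mm tall, 48 mm in diameter over its whole height (the top 12 mm, its lid, 47 mm; lid does not come off); about 180 g; origin at the centre of its underside, z up. Stands in the front row of the storage tray.
- spice_jar: round clear spice jar with a screw cap, 108 mm tall, 41 mm in diameter; about 110 g; origin at the centre of its underside, z up. The spice jar in the front row of the storage tray (not one of those on the wall rack).
- storage_tray: dark wooden tray fixed on the worktop, 180 mm along its x by 240 mm along its y; floor 6 mm thick, 6 mm wide rim whose top is 16 mm above the worktop; origin at the centre of its underside, x points to its back (away from the robot at yaw 0), y to the left, z up. The three tall things stand in a row along y near its front, in any order, about 72 mm apart centre to centre (neighbours have some 24 mm between them, so grip them front to back); the tea carton lies behind them.
- side_board: light wooden board fixed flat on the worktop beside the storage tray (left or right of it), 200 mm along its x, 112 mm along its y, 10 mm thick; empty at the start; origin at the centre of its underside, z up. Wall cabinets hang 0.6 m above the back half of the worktop: carry things low, their undersides about 0.15 m up, to keep the wrist clear of them.
- serving_tray: small steel tray fixed on the worktop on the other side of the storage tray, 180 mm along its x, 120 mm along its y; floor 4 mm thick, 4 mm rim whose top is 12 mm above the worktop, a thin loop handle at each end of x; empty at the start; origin at the centre of its underside, z up.
- green_carton: green cardboard carton lying on the worktop behind the storage tray, 107 x 55 x 52 mm; bystander, origin at the centre of its underside.
- mug: white ceramic mug, 80 mm in diameter, 92 mm tall, at the back left; bystander, origin at the centre of its underside.
- salt_box: upright carton of salt, 48 x 68 x 143 mm, at the back right; bystander, origin at the centre of its underside.

How it is judged:
On the way, in this order (a step that is already met when the one before it is completed fails the run):
1. mill, canister and jar all stand released on the side board, the tea carton still in its place (x of pepper_mill in the frame of side_board between -0.098 and 0.098 m and y of pepper_mill in the frame of side_board between -0.054 and 0.054 m and z of pepper_mill in the frame of side_board between 0.004 and 0.016 m and angle between each of pepper_mill, steel_canister, spice_jar's own z axis and vertical below 0.15 rad and x of steel_canister in the frame of side_board between -0.098 and 0.098 m and y of steel_canister in the frame of side_board between -0.054 and 0.054 m and z of steel_canister in the frame of side_board between 0.004 and 0.016 m and x of spice_jar in the frame of side_board between -0.098 and 0.098 m and y of spice_jar in the frame of side_board between -0.054 and 0.054 m and z of spice_jar in the frame of side_board between 0.004 and 0.016 m and linear speed of each of pepper_mill, steel_canister, spice_jar below 0.02 m/s and contact force between each of pepper_mill, steel_canister, spice_jar and the fingers below 0.05 N and distance of tea_carton from where it was at the start of the episode below 0.03 m), for 0.2 s.
2. the tea carton lies released in the serving tray while the three still stand on the side board (horizontal distance between tea_carton and serving_tray below 0.015 m and z of tea_carton in the frame of serving_tray between -0.002 and 0.01 m and angle between tea_carton's own z axis and vertical below 0.1 rad and angle between the x axis of tea_carton and the x axis of serving_tray, either way round below 0.2 rad and linear speed of tea_carton below 0.02 m/s and contact force between tea_carton and the fingers below 0.05 N and x of pepper_mill in the frame of side_board between -0.098 and 0.098 m and y of pepper_mill in the frame of side_board between -0.054 and 0.054 m and z of pepper_mill in the frame of side_board between 0.004 and 0.016 m and angle between each of pepper_mill, steel_canister, spice_jar's own z axis and vertical below 0.15 rad and x of steel_canister in the frame of side_board between -0.098 and 0.098 m and y of steel_canister in the frame of side_board between -0.054 and 0.054 m and z of steel_canister in the frame of side_board between 0.004 and 0.016 m and x of spice_jar in the frame of side_board between -0.098 and 0.098 m and y of spice_jar in the frame of side_board between -0.054 and 0.054 m and z of spice_jar in the frame of side_board between 0.004 and 0.016 m), for 0.2 s.
At the end, for the whole second after the job is handed in: Tea carton lying flat in the serving tray, its centre within 15 mm of the tray's centre and its long side within 0.2 rad of the tray's; mill, canister and jar upright, each within 15 mm of where it stood at the start; all released and at rest (horizontal distance between tea_carton and serving_tray below 0.015 m and z of tea_carton in the frame of serving_tray between -0.002 and 0.01 m and angle between each of tea_carton, pepper_mill, steel_canister, spice_jar's own z axis and vertical below 0.1 rad and angle between the x axis of tea_carton and the x axis of serving_tray, either way round below 0.2 rad and distance of each of pepper_mill, steel_canister, spice_jar from where it was at the start of the episode below 0.015 m and linear speed of each of pepper_mill, steel_canister, spice_jar, tea_carton below 0.02 m/s and contact force between each of pepper_mill, steel_canister, spice_jar, tea_carton and the fingers below 0.05 N); the robot touches nothing.
It fails at once if a bystander (green carton, mug or salt carton) is moved by more than 30 mm (distance of any of green_carton, mug, salt_box from where it was at the start of the episode above 0.03 m).
It fails at once if the mill, canister, jar or tea carton is tipped over (angle between any of pepper_mill, steel_canister, spice_jar, tea_carton's own z axis and vertical above 0.6 rad).
It also fails if it takes over 147 s, if anything falls off the work surface, if the arm or the gripper's body presses on something with over 40 N, if the wrist force passes 120 N, or if a joint passes its speed limit or range.

### The arm

A 6-joint arm with a two-finger parallel gripper is mounted at the origin on a cart in front of the work surface, level with it; the furniture and walls round the work are solid. World frame = base frame: x ahead of the robot, y to its left, z up, the work surface at z = 0. Lengths are in m, angles in rad, forces in N, time in s.
With the tool pointing down it reaches from about 0.35 to 0.975 m from the base axis. Payload 7.1 kg.
Tool frame: the origin (TCP) lies on the centre line of the jaws, within the pads' length; the fingertips stand 14 mm ahead of it and the grasp point (between the pads) lies 5 mm behind it (tip_reach is the distance from the TCP to the fingertips, in m); z points along the fingers, y is the direction in which the jaws open and shut (so a half turn about z gives the same grasp; the last joint's range is limited). The gripper opens to 88 mm and grips with 3 to 60 N. Pads are 20 mm wide; open, the fingers measure 115 mm over their backs; the gripper's body (75 mm by 178 mm) begins 61 mm behind the grasp point.
Start: joints at [1.143, 0.423, 1.63, -0, 1.089, -0.019], TCP at [0.248, 0.573, 0.237] pointing down, gripper open.
Joint ranges: [-3, 3], [-0.9, 2.11], [0.09, 2.58], [-1.31, 4.45], [0.11, 2.69], [-2.54, 2.54]. Speed limits (rad/s): [2.39, 2.39, 3.01, 3.14, 3.14, 3.14].

### API

Orientations are given as a rotation vector (axis times angle).
In Python, from bench import * gives the robot as it stands.
- The arm moves only by the tool servo_tool, never from a script. Its arguments are lists of equal length, an entry for each row: "translation": the shift along the world's x, y, z in mm, a list of three; "rotation": the turn, a rotation vector about the world's x, y, z in degrees, a list of three; "fingers": the finger opening in mm, from 0 to 87.8. A call has 1 to 10 rows; each row is the pose to reach, as a shift and turn from the pose commanded when the call began; what a row does not reach only later rows make up. A row lasts 1/12 s, in which the tool goes at most 41.7 mm and 7.16 degrees, less where a joint would pass 70% of its speed; a pose out of reach is approached as far as the arm can. A call with a gripper value outside its range is refused whole. The fingers move at their own pace and stop on an object; "squeeze" is the grip in N (left out, the last holds). Time passes only in rows, so rows that repeat a pose let the fingers close. It gives the time, the measured TCP pose, the force and the opening at its end, in the units of the state.
- state(): the state, without advancing time (a new reading comes with each control period).
- camera(name): name is "side" or "top" or "wrist"; returns a dict with "color" (384x512x3 uint8, red, green, blue), "mtx" (3x3 intrinsics, pixels), "rvec" (rotation vector, rad) and "tvec" (3), from world to camera coordinates, as OpenCV has them; the wrist camera has in their place "hand_eye" (4x4, takes a point from camera to tool coordinates, whose origin is the TCP and whose axes are the flange's). Camera axes: x right, y down, z forward; pixel columns grow to the right and rows downward; lengths in m; the calibration is good to about 2 mm. A picture is of the moment at which its call begins: read the wrist's pose just before it. There is no depth.
- job_done(): hands the job in, once; it reports no verdict.
The state is a dict: "clock": time; "qpos": joint angles; "qd": joint speeds; "joint_efforts": joint torques, N m; "position": TCP position; "tool_rot": TCP orientation; "wrist_force": force on the tool from outside, world axes, zero at the start; "torque": the same for the moment, N m; "width": finger opening in m.
Only numpy, scipy, OpenCV 4.12 (cv2) and the standard library are available. Lean on these libraries where they do the work, as an engineer would, in place of code of your own. Each camera call takes 0.05 s, during which the arm holds its last target.

## Working session

There is one attempt and no reset: what is moved stays moved. The work goes in short steps, Python scripts to look and compute and a tool call to move; the robot and the scene stay as the last step left them, time stands still between calls to the robot, and variables do not carry over. Pictures are saved under pics/ and viewed, and the job is handed in when it is done.

Besides the shell and the picture viewer there is one more tool, called after "Request:" in YAML: its name, and indented under it one key for each argument. servo_tool: Moves the arm, as the interface text tells. Its arguments: {"type":"object","properties":{"translation":{"type":"array"},"rotation":{"type":"array"},"fingers":{"type":"array"},"squeeze":{"type":"number"}},"required":["translation","rotation","fingers"]}

```bash
mkdir -p pics; ls; python3 - <<'E'
from bench import *
import cv2,pickle
s=state();print(s)
d={}
for n in ("side","top","wrist"):
    c=camera(n);d[n]=c
    cv2.imwrite(f"pics/a_{n}.png",c["color"][:,:,::-1])
    print(n,{k:v for k,v in c.items() if k!="color"})
pickle.dump((s,d),open("a.pkl","wb"))
E
```

```text
pics
{'clock': 0.0, 'qpos': array([ 1.14300186e+00,  4.23811104e-01,  1.63067001e+00,  4.18141937e-06,
        1.08856408e+00, -1.90388446e-02]), 'qd': array([ 0.00047171, -0.00127521,  0.001101  , -0.00115598, -0.00029796,
        0.00028872]), 'joint_efforts': array([ 2.38118606e-03, -5.44622970e+01, -2.73671454e+01,  6.46166294e-02,
        2.28860078e-02, -1.74613501e-04]), 'position': array([0.24820201, 0.5730439 , 0.23592809]), 'tool_rot': array([-6.37548010e-01, -3.07588805e+00,  2.22342012e-03]), 'wrist_force': array([ 0.61003374, -0.44207972,  0.81310403]), 'torque': array([ 0.02506722, -0.03124861,  0.06306717]), 'width': 0.08791559091954165}
side {'mtx': array([[432.21675605,   0.        , 256.81331114],
       [  0.        , 432.21675605, 194.33355542],
       [  0.        ,   0.        ,   1.        ]]), 'rvec': array([ 2.20001253, -0.01785927,  0.00470812]), 'tvec': array([-0.60768942,  0.0473389 ,  1.05656981])}
top {'mtx': array([[401.6359638 ,   0.        , 263.90231546],
       [  0.        , 401.6359638 , 199.23572989],
       [  0.        ,   0.        ,   1.        ]]), 'rvec': array([ 2.10836724, -2.13725507,  0.21147679]), 'tvec': array([0.05374643, 0.57239174, 1.01891512])}
wrist {'mtx': array([[291.63698493,   0.        , 256.78224144],
       [  0.        , 291.63698493, 189.83305654],
       [  0.        ,   0.        ,   1.        ]]), 'hand_eye': array([[ 7.23141057e-04, -9.63534624e-01, -2.67582709e-01,
         7.33080013e-02],
       [ 9.99999632e-01,  8.20173181e-04, -2.50855022e-04,
        -5.11543705e-04],
       [ 4.61171660e-04, -2.67582429e-01,  9.63534862e-01,
        -1.46909732e-01],
       [ 0.00000000e+00,  0.00000000e+00,  0.00000000e+00,
         1.00000000e+00]])}
```

View pics/a_side.png

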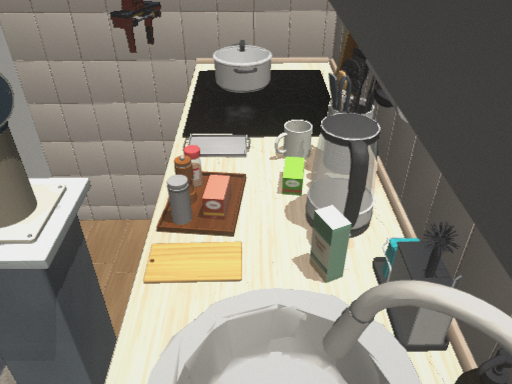

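View pics/a_top.png

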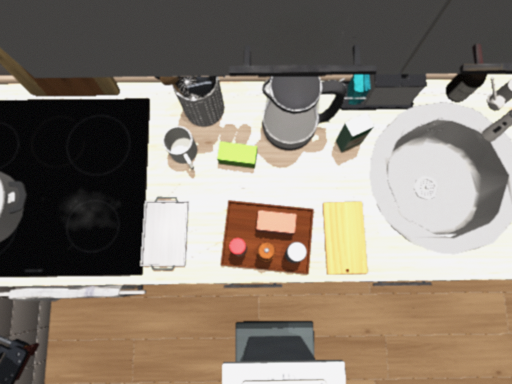

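View pics/a_wrist.png

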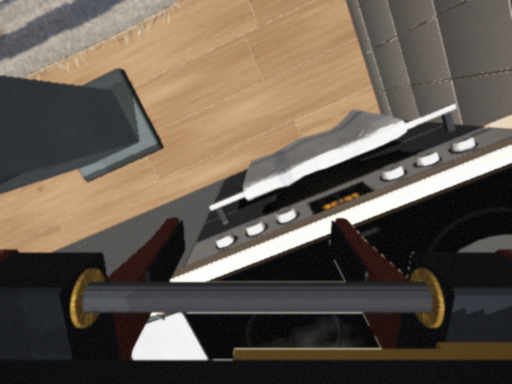

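The top view shows, from left to right, the serving tray (165,235), the storage tray (267,237) and the side board (345,237). The front row is jar (red, 237,246), mill (266,251) and canister (296,253), with the tea carton behind at (276,221). Next I'll measure these.

```bash
cat > h.py <<'E'
import numpy as np,cv2
def ray(c,u,v):
    R=cv2.Rodrigues(c["rvec"])[0];o=-R.T@c["tvec"]
    p=cv2.undistortPoints(np.array([[[u,v]]],float),c["mtx"],None)[0,0]
    return o,R.T@np.array([p[0],p[1],1])
def onz(c,u,v,z):
    o,d=ray(c,u,v);return o+d*(z-o[2])/d[2]
def proj(c,P):
    return cv2.projectPoints(np.array(P,float).reshape(-1,3),c["rvec"],c["tvec"],c["mtx"],None)[0][:,0]
E
python3 - <<'E'
import pickle,cv2
from h import *
s,d=pickle.load(open("a.pkl","rb"))
c=d["top"];im=c["color"][190:285,130:380,::-1]
cv2.imwrite("pics/a_topz.png",cv2.resize(im,None,fx=3.2,fy=3.2,interpolation=cv2.INTER_CUBIC))
c=d["side"];im=c["color"][110:300,130:330,::-1]
cv2.imwrite("pics/a_sidez.png",cv2.resize(im,None,fx=3,fy=3,interpolation=cv2.INTER_CUBIC))
for n in("top","side"):
    R=cv2.Rodrigues(d[n]["rvec"])[0];print(n,-R.T@d[n]["tvec"])
c=d["top"]
for nm,u,v,z in(("st",167,235,.012),("tray",267,237,.016),("board",345,237,.01),("jar",237,246,.12),("mill",266,251,.135),("can",296,252,.118),("tea",276,221,.066)):
    print(nm,onz(c,u,v,z).round(3))
E
```

```text
top [0.36740548 0.05366325 1.1094334 ]
side [ 0.59762444 -0.83514753  0.6582103 ]
st [0.485 0.312 0.012]
tray [0.476 0.039 0.016]
board [ 0.473 -0.175  0.01 ]
jar [0.444 0.114 0.12 ]
mill [0.43  0.043 0.135]
can [ 0.428 -0.03   0.118]
tea [0.512 0.015 0.066]
```

View pics/a_topz.png

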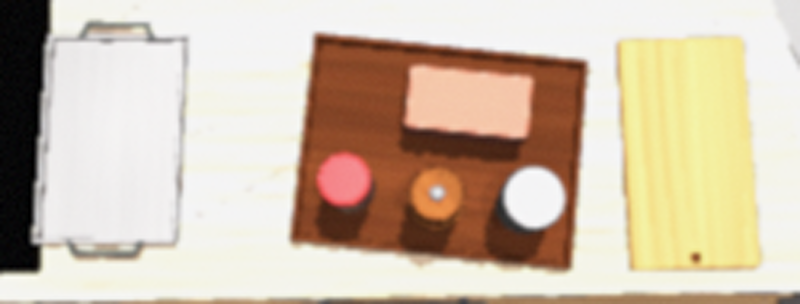

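View pics/a_sidez.png

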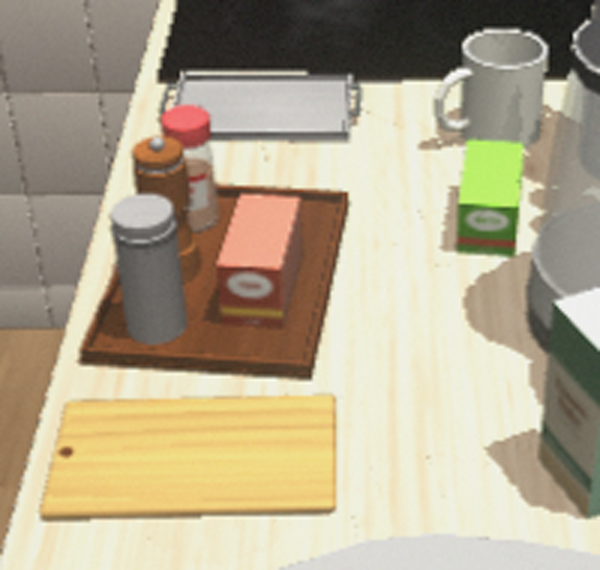

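```bash
cat > meas.py <<'E'
import pickle,cv2
from h import *
def blob(m,box):
    x0,y0,x1,y1=box;k=np.zeros_like(m);k[y0:y1,x0:x1]=m[y0:y1,x0:x1]
    n,l,st,ce=cv2.connectedComponentsWithStats(k)
    i=1+np.argmax(st[1:,4]);return (l==i).astype(np.uint8),st[i],ce[i]
def rect(c,mask,z):
    cs,_=cv2.findContours(mask,cv2.RETR_EXTERNAL,cv2.CHAIN_APPROX_NONE)
    p=max(cs,key=cv2.contourArea)[:,0]
    P=np.array([onz(c,u,v,z)[:2] for u,v in p])
    r=cv2.minAreaRect((P*1000).astype(np.float32));return r
E
python3 - <<'E'
from meas import *
s,d=pickle.load(open("a.pkl","rb"))
c=d["top"];hsv=cv2.cvtColor(c["color"],cv2.COLOR_RGB2HSV)
print([ (n,hsv[v,u]) for n,u,v in(("tray",232,230),("board",345,237),("tea",276,221),("jar",237,246),("mill",262,253),("ball",266,250),("can",296,252),("st",165,235),("bg",205,235))])
H,S,V=[hsv[...,i].astype(int) for i in range(3)]
m=((S>60)&(V>150)&(H>18)&(H<35)).astype(np.uint8);b,st,ce=blob(m,(318,195,375,280));print("board",rect(c,b,.010),st)
m=(((S>50)&(V<190)&(V>30)&((H<18)|(H>170)))|(S>90)&(H<18)).astype(np.uint8);b,st,ce=blob(m,(215,195,320,276));print("tray",rect(c,b,.016),st)
m=((S>60)&(S<150)&(V>200)&(H<15)).astype(np.uint8);b,st,ce=blob(m,(250,205,302,238));print("tea",rect(c,b,.066),st,ce)
m=((S>100)&(V>180)&((H<5)|(H>172))).astype(np.uint8);b,st,ce=blob(m,(225,232,250,262));print("jar",st,ce,onz(c,*ce,.114))
m=((S>150)&(V>110)&(H<18)&(H>5)).astype(np.uint8);b,st,ce=blob(m,(255,238,278,262));print("mill",st,ce,onz(c,*ce,.122))
m=((S<50)&(V>200)).astype(np.uint8);b,st,ce=blob(m,(284,238,310,265));print("can",st,ce,onz(c,*ce,.118))
m=((S<50)&(V>160)).astype(np.uint8);b,st,ce=blob(m,(263,246,270,254));print("ball",st,ce,onz(c,*ce,.133))
q=np.array([[46,38],[187,38],[178,243],[35,243]])/3.2+[130,190]-.5+.5/3.2
P=np.array([onz(c,u,v,.012)[:2] for u,v in q])*1000;print("st",P.round(1),cv2.minAreaRect(P.astype(np.float32)),P.mean(0))
q=np.array([[317,35],[587,62],[569,268],[292,242]])/3.2+[130,190]-.5+.5/3.2
P=np.array([onz(c,u,v,.016)[:2] for u,v in q])*1000;print("tray hand",P.round(1),cv2.minAreaRect(P.astype(np.float32)),P.mean(0))
q=np.array([[618,40],[742,38],[760,267],[631,270]])/3.2+[130,190]-.5+.5/3.2
P=np.array([onz(c,u,v,.01)[:2] for u,v in q])*1000;print("board hand",P.round(1),cv2.minAreaRect(P.astype(np.float32)),P.mean(0))
E
```

```text
[('tray', array([ 10, 179, 141], dtype=uint8)), ('board', array([ 28,  91, 244], dtype=uint8)), ('tea', array([ 12,  78, 245], dtype=uint8)), ('jar', array([179, 112, 245], dtype=uint8)), ('mill', array([ 13, 171, 232], dtype=uint8)), ('ball', array([110,   3, 229], dtype=uint8)), ('can', array([120,   1, 245], dtype=uint8)), ('st', array([  0,   1, 243], dtype=uint8)), ('bg', array([ 30,   4, 244], dtype=uint8))]
board ((473.24212646484375, -173.61135864257812), (198.33517456054688, 111.02227783203125), 0.9172555208206177) [ 323  202   45   73 2895]
tray ((477.0386047363281, 37.98121643066406), (238.02638244628906, 181.0318145751953), 83.40096282958984) [ 221  200   93   75 4633]
tea ((512.2002563476562, 14.614089965820312), (100.70561981201172, 50.84028625488281), 83.25325012207031) [257 210  40  23 737] [276.14111262 221.17367707]
jar [229 238  17  16 224] [237.05357143 245.47767857] [0.4461598  0.11430103 0.114     ]
mill [255 238  23  24 433] [266.51039261 248.32101617] [0.4376077  0.04177959 0.122     ]
can [288 242  18  19 266] [296.60902256 251.21052632] [ 0.42982273 -0.03201984  0.118     ]
ball [265 249   4   3  11] [266.36363636 249.90909091] [0.43301037 0.04232518 0.133     ]
st [[579.4 378.6]
 [577.8 256.3]
 [402.1 260. ]
 [403.8 380.3]] ((490.7437744140625, 318.623291015625), (122.2568588256836, 175.6864776611328), 89.24456787109375) [490.76828144 318.81041531]
tray hand [[578.2 143.2]
 [551.4 -89.8]
 [376.8 -68.2]
 [401.5 163.7]] ((476.42901611328125, 36.93993377685547), (234.72657775878906, 177.86111450195312), 83.4384536743164) [476.95124629  37.22523836]
board hand [[ 571.4 -118.3]
 [ 571.8 -226.6]
 [ 375.4 -229.8]
 [ 374.4 -121. ]] ((473.421142578125, -174.08935546875), (197.51499938964844, 108.8440170288086), 0.7697757482528687) [ 473.26772948 -173.933715  ]
```

Request:
servo_tool:
  translation:
    - [12, -39, 0]
    - [24, -78, 0]
    - [36, -117, 0]
    - [48, -156, 0]
    - [60, -195, 0]
    - [72, -234, 0]
    - [84, -273, 0]
    - [96, -312, 0]
    - [108, -351, 0]
    - [120, -390, 4]
  rotation:
    - [0, 0, -7]
    - [0, 0, -14]
    - [0, 0, -21]
    - [0, 0, -28]
    - [0, 0, -35]
    - [0, 0, -42]
    - [0, 0, -49]
    - [0, 0, -56]
    - [0, 0, -63]
    - [0, 0, -70]
  fingers: [70, 70, 70, 70, 70, 70, 70, 70, 70, 70]
  squeeze: 15

```text
clock: 0.98
position: [0.368, 0.1815, 0.2403]
tool_rot: [-2.293, -2.148, 0.001]
wrist_force: [1.3, 1.0, -0.0]
width: 0.0699
```

Request:
servo_tool:
  translation:
    - [10, -36, 0]
    - [20, -72, 0]
    - [31, -108, 0]
    - [41, -144, 0]
    - [52, -180, 0]
    - [62, -213, 0]
    - [62, -213, 0]
    - [62, -213, 0]
  rotation:
    - [0, 0, -1]
    - [0, 0, -2]
    - [0, 0, -2.9]
    - [0, 0, -2.9]
    - [0, 0, -2.9]
    - [0, 0, -2.9]
    - [0, 0, -2.9]
    - [0, 0, -2.9]
  fingers: [70, 70, 70, 70, 70, 70, 70, 70]

```text
clock: 1.65
position: [0.4305, -0.031, 0.2405]
tool_rot: [-2.344, -2.091, 0.0]
wrist_force: [-0.4, 0.1, -0.2]
width: 0.0701
```

```bash
cat >> h.py <<'E'
def wcam(c,s):
    R=cv2.Rodrigues(np.array(s["tool_rot"]))[0];T=np.eye(4);T[:3,:3]=R;T[:3,3]=s["position"]
    W=np.linalg.inv(T@c["hand_eye"]);c["rvec"]=cv2.Rodrigues(W[:3,:3])[0][:,0];c["tvec"]=W[:3,3];return c
def snap(name):
    from bench import state,camera
    s=state();w=wcam(camera("wrist"),s)
    cv2.imwrite(f"pics/{name}.png",w["color"][:,:,::-1]);print(s["clock"],s["position"].round(4),s["tool_rot"].round(3),s["width"]);
    import pickle;pickle.dump(w,open(f"{name}.pkl","wb"));return w
E
python3 - <<'E'
from h import *
snap("b_w")
E
```

```text
1.65 [ 0.4305 -0.031   0.2405] [-2.344 -2.091  0.   ] 0.07008428419960176
```

View pics/b_w.png

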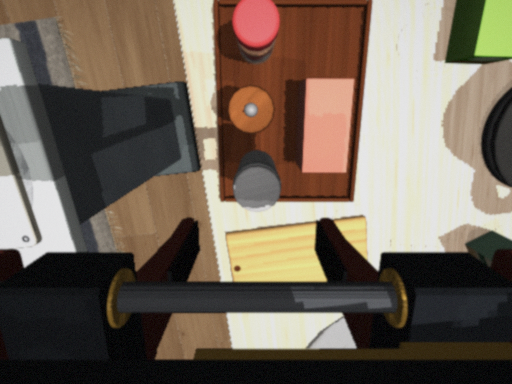

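```bash
python3 - <<'E'
from meas import *
w=pickle.load(open("b_w.pkl","rb"))
hsv=cv2.cvtColor(w["color"],cv2.COLOR_RGB2HSV);H,S,V=[hsv[...,i].astype(int) for i in range(3)]
m=((S>100)&(V>150)&((H<5)|(H>172))).astype(np.uint8);b,st,ce=blob(m,(228,0,285,50));print("jar",st)
cs,_=cv2.findContours(b,0,1);(x,y),r=cv2.minEnclosingCircle(max(cs,key=cv2.contourArea));print(x,y,r,onz(w,x,y,.114))
m=((S<60)&(V>150)).astype(np.uint8);b,st,ce=blob(m,(243,100,260,120));print("ball",st,ce,onz(w,*ce,.129))
g=cv2.cvtColor(w["color"],cv2.COLOR_RGB2GRAY)
for (u,v,z,n) in((251,110,.122,"mill"),):
    pass
m=((S>150)&(V>110)&(H<14)&(H>3)).astype(np.uint8);b,st,ce=blob(m,(224,84,278,135));print("mill",st,ce,onz(w,*ce,.124))
c=cv2.HoughCircles(cv2.resize(g[145:215,225:295],None,fx=4,fy=4,interpolation=2),cv2.HOUGH_GRADIENT,1,50,param1=100,param2=20,minRadius=60,maxRadius=110)
print(c)
for k in c[0][:2]:
    u,v=k[0]/4+225,k[1]/4+145;print("can",u,v,k[2]/4,onz(w,u,v,.118))
m=((S>60)&(S<160)&(V>200)&(H<15)).astype(np.uint8);b,st,ce=blob(m,(295,70,360,180));print("tea",st,rect(w,b,.066))
q=[[216,1],[371,1],[353,200],[220,200]]
print("tray",[onz(w,*p,.016)[:2].round(3) for p in q])
z=cv2.resize(w["color"][0:220,200:380,::-1],None,fx=2.7,fy=2.7,interpolation=2);cv2.imwrite("pics/b_wz.png",z)
E
```

```text
jar [ 232    0   48   47 1848]
255.5 20.60869598388672 25.787080764770508 [0.44542488 0.11205145 0.114     ]
ball [247 105   9  10  73] [251.05479452 109.24657534] [0.43353371 0.04138709 0.129     ]
mill [ 229   84   49   51 1872] [255.18269231 108.48183761] [0.43707875 0.04161845 0.124     ]
NoneTraceback (most recent call last):
  File "<stdin>", line 13, in <module>
TypeError: 'NoneType' object is not subscriptable
```

```bash
python3 - <<'E'
from meas import *
w=pickle.load(open("b_w.pkl","rb"))
hsv=cv2.cvtColor(w["color"],cv2.COLOR_RGB2HSV);H,S,V=[hsv[...,i].astype(int) for i in range(3)]
m=((S>60)&(S<160)&(V>200)&(H<15)).astype(np.uint8);b,st,ce=blob(m,(295,70,360,180));print("tea",st,rect(w,b,.066))
q=[[216,1],[371,1],[353,200],[220,200]]
print("tray",[onz(w,*p,.016)[:2].round(3) for p in q])
m=((S<60)&(V<140)).astype(np.uint8);b,st,ce=blob(m,(225,140,290,215));print("can",st,ce)
z=cv2.resize(w["color"][130:230,200:300,::-1],None,fx=5,fy=5,interpolation=2);cv2.imwrite("pics/b_wz.png",z)
E
```

```text
tea [ 303   79   51   93 4167] ((511.3680725097656, 13.899269104003906), (97.11339569091797, 48.302574157714844), 83.40360260009766)
tray [array([0.406, 0.162]), array([0.579, 0.142]), array([ 0.553, -0.09 ]), array([ 0.376, -0.07 ])]
can [ 233  151   48   56 2091] [256.40028694 180.51123864]
```

View pics/b_wz.png

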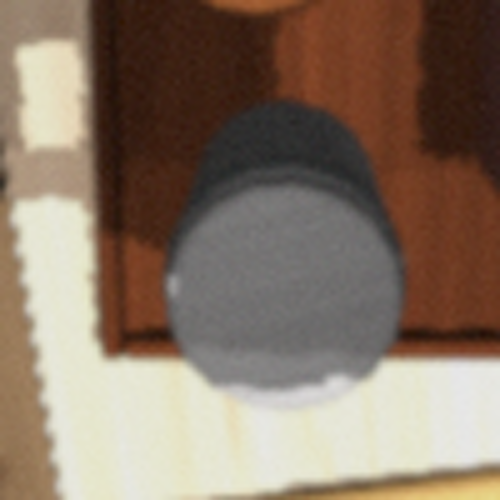

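The zoom shows the canister lid centred at crop (286,295), which is full-image (257,189).

```bash
python3 - <<'E'
from meas import *
w=pickle.load(open("b_w.pkl","rb"));print(onz(w,257.1,188.9,.118))
s,d=pickle.load(open("a.pkl","rb"));
for n,P in(("can",[.430,-.032,.118]),("mill",[.4335,.0418,.129]),("jar",[.4455,.113,.114])): print(n,proj(d["side"],P))
c=d["side"];z=cv2.resize(c["color"][130:240,150:230,::-1],None,fx=5,fy=5,interpolation=2);cv2.imwrite("pics/a_sz.png",z)
E
```

```text
[ 0.43034615 -0.03231067  0.118     ]
can [[177.29235375 179.10145991]]
mill [[182.45859442 157.68250231]]
jar [[191.39788141 148.01795299]]
```

View pics/a_sz.png

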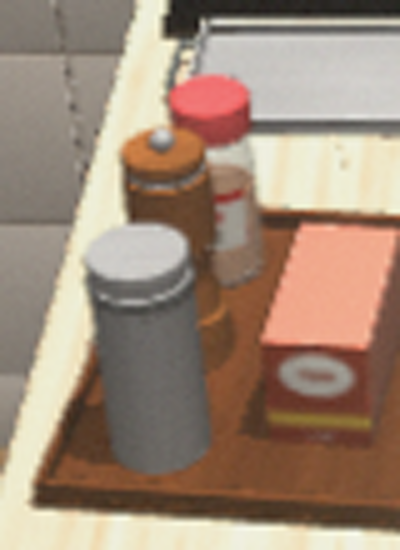

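Request:
servo_tool:
  translation:
    - [0, -1, -30]
    - [0, -1, -60]
    - [0, -1, -90]
    - [0, -1, -115]
    - [0, -1, -135]
    - [0, -1, -148]
    - [0, -1, -153]
    - [0, -1, -153]
  rotation:
    - [0, 0, 0]
    - [0, 0, 0]
    - [0, 0, 0]
    - [0, 0, 0]
    - [0, 0, 0]
    - [0, 0, 0]
    - [0, 0, 0]
    - [0, 0, 0]
  fingers: [70, 70, 70, 70, 70, 70, 70, 70]

```text
clock: 2.37
position: [0.4294, -0.0293, 0.0868]
tool_rot: [-2.337, -2.096, 0.003]
wrist_force: [0.4, 0.0, 0.4]
width: 0.0693
```

Request:
servo_tool:
  translation:
    - [0, 0, 0]
    - [0, 0, 0]
    - [0, 0, 0]
    - [0, 0, 0]
    - [0, 0, 0]
    - [0, 0, 0]
  rotation:
    - [0, 0, 0]
    - [0, 0, 0]
    - [0, 0, 0]
    - [0, 0, 0]
    - [0, 0, 0]
    - [0, 0, 0]
  fingers: [60, 52, 40, 35, 35, 35]
  squeeze: 15

```text
clock: 2.87
position: [0.431, -0.0306, 0.0885]
tool_rot: [2.34, 2.095, 0.002]
wrist_force: [-0.8, 1.7, 7.3]
width: 0.0477
```

Request:
servo_tool:
  translation:
    - [0, 0, 15]
    - [0, 0, 45]
    - [0, 0, 80]
    - [0, 0, 115]
    - [0, 0, 140]
    - [0, 0, 150]
    - [0, 0, 150]
  rotation:
    - [0, 0, 0]
    - [0, 0, 0]
    - [0, 0, 0]
    - [0, 0, 0]
    - [0, 0, 0]
    - [0, 0, 0]
    - [0, 0, 0]
  fingers: [35, 35, 35, 35, 35, 35, 35]

```text
clock: 3.45
position: [0.4317, -0.0307, 0.2398]
tool_rot: [2.338, 2.093, 0.005]
wrist_force: [0.9, 0.0, -0.9]
width: 0.0479
```

Request:
servo_tool:
  translation:
    - [4, -16, 0]
    - [11, -44, 0]
    - [20, -76, 0]
    - [29, -108, 0]
    - [38, -140, 0]
    - [43, -160, 0]
    - [45, -169, 0]
    - [45, -169, 0]
    - [45, -169, 0]
  rotation:
    - [0, 0, 0]
    - [0, 0, 0]
    - [0, 0, 0]
    - [0, 0, 0]
    - [0, 0, 0]
    - [0, 0, 0]
    - [0, 0, 0]
    - [0, 0, 0]
    - [0, 0, 0]
  fingers: [35, 35, 35, 35, 35, 35, 35, 35, 35]

```text
clock: 4.2
position: [0.4743, -0.1988, 0.236]
tool_rot: [-2.339, -2.092, 0.002]
wrist_force: [-1.1, -1.0, -1.7]
width: 0.0476
```

```bash
python3 - <<'E'
from h import *
from bench import *
s=state();print(s["wrist_force"],s["position"],s["width"])
c=camera("side");cv2.imwrite("pics/c_side.png",c["color"][:,:,::-1])
E
```

```text
[-1.08270863 -0.9828033  -1.74983896] [ 0.47428802 -0.19881834  0.23596115] 0.04761112005891389
```

View pics/c_side.png

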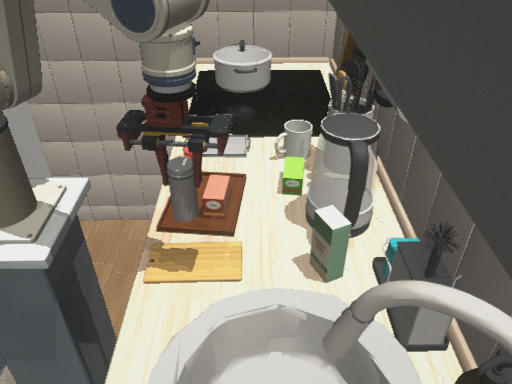

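The canister hangs upright in the jaws above the board. I'll lower it next.

Request:
servo_tool:
  translation:
    - [0, 0, -20]
    - [0, 0, -50]
    - [0, 0, -85]
    - [0, 0, -115]
    - [0, 0, -132]
    - [0, 0, -140]
    - [0, 0, -144]
    - [0, 0, -145]
    - [0, 0, -145]
  rotation:
    - [0, 0, 0]
    - [0, 0, 0]
    - [0, 0, 0]
    - [0, 0, 0]
    - [0, 0, 0]
    - [0, 0, 0]
    - [0, 0, 0]
    - [0, 0, 0]
    - [0, 0, 0]
  fingers: [35, 35, 35, 35, 35, 35, 35, 35, 35]

```text
clock: 5.0
position: [0.4761, -0.1992, 0.0935]
tool_rot: [2.339, 2.095, 0.001]
wrist_force: [0.6, 0.8, -1.1]
width: 0.0477
```

Request:
servo_tool:
  translation:
    - [0, 0, 0]
    - [0, 0, 0]
    - [0, 0, 0]
    - [0, 0, 0]
    - [0, 0, 0]
    - [0, 0, 0]
  rotation:
    - [0, 0, 0]
    - [0, 0, 0]
    - [0, 0, 0]
    - [0, 0, 0]
    - [0, 0, 0]
    - [0, 0, 0]
  fingers: [49, 52, 58, 66, 70, 70]

```text
clock: 5.5
position: [0.4755, -0.1996, 0.0929]
tool_rot: [2.34, 2.095, 0.0]
wrist_force: [0.2, 0.9, 0.2]
width: 0.0698
```

Request:
servo_tool:
  translation:
    - [0, 0, 15]
    - [0, 0, 45]
    - [0, 0, 80]
    - [0, 0, 115]
    - [0, 0, 140]
    - [-6, 35, 148]
    - [-16, 75, 148]
    - [-26, 115, 148]
    - [-34, 150, 148]
    - [-40, 185, 148]
  rotation:
    - [0, 0, 0]
    - [0, 0, 0]
    - [0, 0, 0]
    - [0, 0, 0]
    - [0, 0, 0]
    - [0, 0, 0]
    - [0, 0, 0]
    - [0, 0, 0]
    - [0, 0, 0]
    - [0, 0, 0]
  fingers: [70, 70, 70, 70, 70, 70, 70, 70, 70, 70]

```text
clock: 6.33
position: [0.4342, -0.0131, 0.2408]
tool_rot: [2.341, 2.095, 0.0]
wrist_force: [0.3, 0.3, 0.2]
width: 0.07
```

```bash
python3 - <<'E'
from h import *
from bench import *
w=snap("d_w");c=camera("side");cv2.imwrite("pics/d_side.png",c["color"][100:300,100:350,::-1].repeat(2,0).repeat(2,1))
E
```

```text
6.3333 [ 0.4342 -0.0131  0.2408] [2.341 2.095 0.   ] 0.06996842755905013
```

View pics/d_side.png

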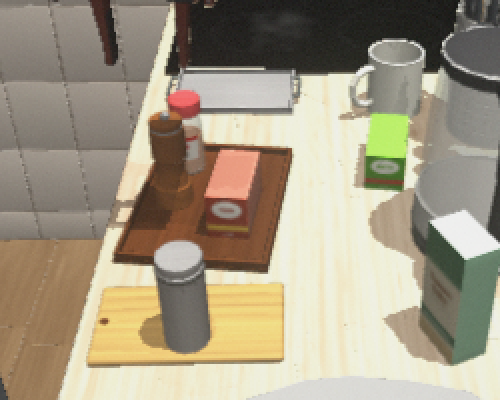

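View pics/d_w.png

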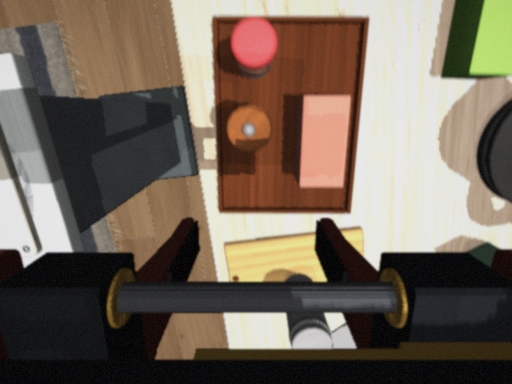

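The canister now stands upright on the board, with the mill and jar untouched. The mill comes next.

Request:
servo_tool:
  translation:
    - [-1, 30, 0]
    - [-2, 57, 0]
    - [-2, 57, 0]
    - [-2, 57, -30]
    - [-2, 57, -70]
    - [-2, 57, -105]
    - [-2, 57, -135]
    - [-2, 57, -148]
    - [-2, 57, -153]
    - [-2, 57, -153]
  rotation:
    - [0, 0, 0]
    - [0, 0, 0]
    - [0, 0, 0]
    - [0, 0, 0]
    - [0, 0, 0]
    - [0, 0, 0]
    - [0, 0, 0]
    - [0, 0, 0]
    - [0, 0, 0]
    - [0, 0, 0]
  fingers: [70, 70, 70, 70, 70, 70, 70, 70, 70, 70]

```text
clock: 7.27
position: [0.4329, 0.0417, 0.0867]
tool_rot: [-2.34, -2.094, 0.003]
wrist_force: [0.0, -0.5, -0.1]
width: 0.0701
```

Request:
servo_tool:
  translation:
    - [0, 0, 0]
    - [0, 0, 0]
    - [0, 0, 0]
    - [0, 0, 0]
    - [0, 0, 0]
    - [0, 0, 0]
    - [0, 0, 0]
  rotation:
    - [0, 0, 0]
    - [0, 0, 0]
    - [0, 0, 0]
    - [0, 0, 0]
    - [0, 0, 0]
    - [0, 0, 0]
    - [0, 0, 0]
  fingers: [60, 50, 44, 35, 30, 30, 30]

```text
clock: 7.85
position: [0.434, 0.0426, 0.0885]
tool_rot: [2.34, 2.095, 0.002]
wrist_force: [-1.1, -0.5, 7.5]
width: 0.0427
```

Request:
servo_tool:
  translation:
    - [0, 0, 15]
    - [0, 0, 45]
    - [0, 0, 80]
    - [0, 0, 115]
    - [0, 0, 140]
    - [5, -8, 150]
    - [16, -28, 150]
    - [30, -53, 150]
    - [46, -82, 150]
    - [62, -111, 150]
  rotation:
    - [0, 0, 0]
    - [0, 0, 0]
    - [0, 0, 0]
    - [0, 0, 0]
    - [0, 0, 0]
    - [0, 0, 0]
    - [0, 0, 0]
    - [0, 0, 0]
    - [0, 0, 0]
    - [0, 0, 0]
  fingers: [30, 30, 30, 30, 30, 30, 30, 30, 30, 30]

```text
clock: 8.68
position: [0.4955, -0.0694, 0.2379]
tool_rot: [2.339, 2.097, 0.0]
wrist_force: [0.1, 0.5, -1.6]
width: 0.0429
```

Request:
servo_tool:
  translation:
    - [16, -28, 0]
    - [30, -54, 0]
    - [40, -71, 0]
    - [44, -79, 0]
    - [44, -79, 0]
    - [44, -79, -20]
    - [44, -79, -50]
    - [44, -79, -85]
    - [44, -79, -110]
    - [44, -79, -125]
  rotation:
    - [0, 0, 0]
    - [0, 0, 0]
    - [0, 0, 0]
    - [0, 0, 0]
    - [0, 0, 0]
    - [0, 0, 0]
    - [0, 0, 0]
    - [0, 0, 0]
    - [0, 0, 0]
    - [0, 0, 0]
  fingers: [30, 30, 30, 30, 30, 30, 30, 30, 30, 30]

```text
clock: 9.52
position: [0.5367, -0.1454, 0.1099]
tool_rot: [-2.336, -2.094, 0.004]
wrist_force: [-1.3, -0.4, -2.1]
width: 0.0427
```

Request:
servo_tool:
  translation:
    - [0, 0, -10]
    - [0, 0, -16]
    - [0, 0, -19]
    - [0, 0, -20]
    - [0, 0, -20]
    - [0, 0, -20]
    - [0, 0, -20]
    - [0, 0, -20]
    - [0, 0, -20]
  rotation:
    - [0, 0, 0]
    - [0, 0, 0]
    - [0, 0, 0]
    - [0, 0, 0]
    - [0, 0, 0]
    - [0, 0, 0]
    - [0, 0, 0]
    - [0, 0, 0]
    - [0, 0, 0]
  fingers: [30, 30, 30, 30, 30, 44, 48, 56, 66]

```text
clock: 10.27
position: [0.5398, -0.1477, 0.0933]
tool_rot: [2.34, 2.095, 0.001]
wrist_force: [-0.0, -0.5, -0.2]
width: 0.0579
```

Request:
servo_tool:
  translation:
    - [0, 0, 0]
    - [0, 0, 15]
    - [0, 0, 45]
    - [0, 0, 80]
    - [0, 0, 115]
    - [0, 0, 140]
    - [-12, 35, 148]
    - [-25, 72, 148]
    - [-38, 110, 148]
    - [-50, 147, 148]
  rotation:
    - [0, 0, 0]
    - [0, 0, 0]
    - [0, 0, 0]
    - [0, 0, 0]
    - [0, 0, 0]
    - [0, 0, 0]
    - [0, 0, 0]
    - [0, 0, 0]
    - [0, 0, 0]
    - [0, 0, 0]
  fingers: [70, 70, 70, 70, 70, 70, 70, 70, 70, 70]

```text
clock: 11.1
position: [0.4886, 0.0006, 0.2412]
tool_rot: [2.341, 2.094, 0.001]
wrist_force: [0.4, 0.3, 0.2]
width: 0.07
```

```bash
python3 - <<'E'
from h import *
from bench import *
w=snap("e_w");c=camera("side");cv2.imwrite("pics/e_side.png",c["color"][100:300,100:350,::-1].repeat(2,0).repeat(2,1))
E
```

```text
11.1 [0.4886 0.0006 0.2412] [2.341e+00 2.094e+00 1.000e-03] 0.07003800718694825
```

View pics/e_side.png

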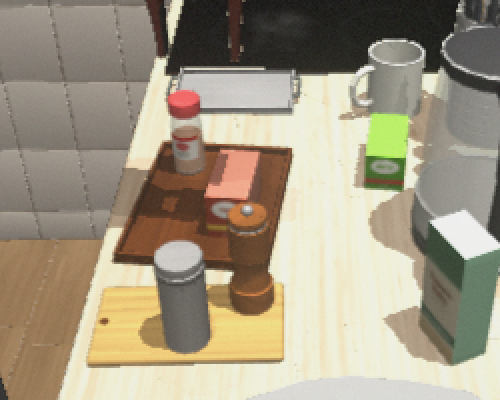

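Mill and canister are both upright on the board. The jar is next.

Request:
servo_tool:
  translation:
    - [-12, 34, 0]
    - [-26, 70, 0]
    - [-38, 98, 0]
    - [-44, 114, 0]
    - [-44, 114, 0]
    - [-44, 114, -30]
    - [-44, 114, -70]
    - [-44, 114, -105]
    - [-44, 114, -135]
    - [-44, 114, -148]
  rotation:
    - [0, 0, 0]
    - [0, 0, 0]
    - [0, 0, 0]
    - [0, 0, 0]
    - [0, 0, 0]
    - [0, 0, 0]
    - [0, 0, 0]
    - [0, 0, 0]
    - [0, 0, 0]
    - [0, 0, 0]
  fingers: [70, 70, 70, 70, 70, 70, 70, 70, 70, 70]

```text
clock: 12.03
position: [0.4442, 0.1119, 0.0894]
tool_rot: [-2.34, -2.094, 0.006]
wrist_force: [-0.3, 0.3, -0.1]
width: 0.0699
```

Request:
servo_tool:
  translation:
    - [0, 0, -5]
    - [0, 0, -5]
    - [0, 0, -5]
    - [0, 0, -5]
    - [0, 0, -5]
    - [0, 0, -5]
    - [0, 0, -5]
    - [0, 0, -5]
    - [0, 0, -5]
  rotation:
    - [0, 0, 0]
    - [0, 0, 0]
    - [0, 0, 0]
    - [0, 0, 0]
    - [0, 0, 0]
    - [0, 0, 0]
    - [0, 0, 0]
    - [0, 0, 0]
    - [0, 0, 0]
  fingers: [70, 70, 60, 50, 44, 35, 30, 30, 30]

```text
clock: 12.78
position: [0.446, 0.1137, 0.0885]
tool_rot: [2.34, 2.095, 0.002]
wrist_force: [0.2, -0.3, 7.7]
width: 0.0407
```

Request:
servo_tool:
  translation:
    - [0, 0, 15]
    - [0, 0, 45]
    - [0, 0, 80]
    - [0, 0, 115]
    - [0, 0, 140]
    - [-1, -10, 150]
    - [-4, -32, 150]
    - [-9, -65, 150]
    - [-14, -100, 150]
    - [-18, -135, 150]
  rotation:
    - [0, 0, 0]
    - [0, 0, 0]
    - [0, 0, 0]
    - [0, 0, 0]
    - [0, 0, 0]
    - [0, 0, 0]
    - [0, 0, 0]
    - [0, 0, 0]
    - [0, 0, 0]
    - [0, 0, 0]
  fingers: [30, 30, 30, 30, 30, 30, 30, 30, 30, 30]

```text
clock: 13.62
position: [0.4258, -0.023, 0.2368]
tool_rot: [-2.338, -2.097, 0.002]
wrist_force: [0.8, -0.1, -2.1]
width: 0.0405
```

Request:
servo_tool:
  translation:
    - [-5, -35, 0]
    - [-10, -70, 0]
    - [-14, -100, 0]
    - [-17, -120, 0]
    - [-18, -126, 0]
    - [-18, -126, 0]
    - [-18, -126, -20]
    - [-18, -126, -55]
    - [-18, -126, -90]
    - [-18, -126, -120]
  rotation:
    - [0, 0, 0]
    - [0, 0, 0]
    - [0, 0, 0]
    - [0, 0, 0]
    - [0, 0, 0]
    - [0, 0, 0]
    - [0, 0, 0]
    - [0, 0, 0]
    - [0, 0, 0]
    - [0, 0, 0]
  fingers: [30, 30, 30, 30, 30, 30, 30, 30, 30, 30]

```text
clock: 14.45
position: [0.4088, -0.1461, 0.1159]
tool_rot: [-2.339, -2.096, 0.0]
wrist_force: [-0.3, 0.6, -1.3]
width: 0.0407
```

Request:
servo_tool:
  translation:
    - [0, 0, -13]
    - [0, 0, -20]
    - [0, 0, -24]
    - [0, 0, -25]
    - [0, 0, -25]
    - [0, 0, -25]
    - [0, 0, -25]
    - [0, 0, -25]
    - [0, 0, -25]
    - [0, 0, -25]
  rotation:
    - [0, 0, 0]
    - [0, 0, 0]
    - [0, 0, 0]
    - [0, 0, 0]
    - [0, 0, 0]
    - [0, 0, 0]
    - [0, 0, 0]
    - [0, 0, 0]
    - [0, 0, 0]
    - [0, 0, 0]
  fingers: [30, 30, 30, 30, 30, 42, 45, 54, 64, 70]

```text
clock: 15.28
position: [0.4097, -0.1477, 0.0931]
tool_rot: [2.34, 2.095, 0.001]
wrist_force: [-0.0, 0.2, -0.2]
width: 0.0617
```

Request:
servo_tool:
  translation:
    - [0, 0, 15]
    - [0, 0, 45]
    - [0, 0, 80]
    - [0, 0, 115]
    - [0, 0, 140]
    - [10, 15, 148]
    - [30, 45, 148]
    - [50, 75, 148]
    - [70, 105, 148]
    - [90, 135, 148]
  rotation:
    - [0, 0, 0]
    - [0, 0, 0]
    - [0, 0, 0]
    - [0, 0, 0]
    - [0, 0, 0]
    - [0, 0, 0]
    - [0, 0, 0]
    - [0, 0, 0]
    - [0, 0, 0]
    - [0, 0, 0]
  fingers: [70, 70, 70, 70, 70, 75, 75, 75, 75, 75]

```text
clock: 16.12
position: [0.5, -0.0111, 0.2411]
tool_rot: [2.341, 2.095, 0.001]
wrist_force: [1.1, -0.0, 0.1]
width: 0.0751
```

```bash
python3 - <<'E'
from h import *
from bench import *
w=snap("f_w");c=camera("side");cv2.imwrite("pics/f_side.png",c["color"][100:300,100:350,::-1].repeat(2,0).repeat(2,1))
E
```

```text
16.1167 [ 0.5    -0.0111  0.2411] [2.341e+00 2.095e+00 1.000e-03] 0.07508142261226357
```

View pics/f_side.png

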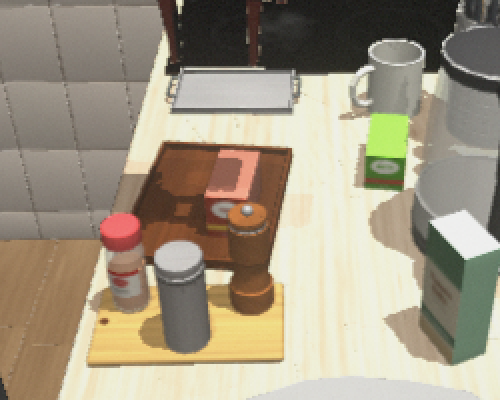

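View pics/f_w.png

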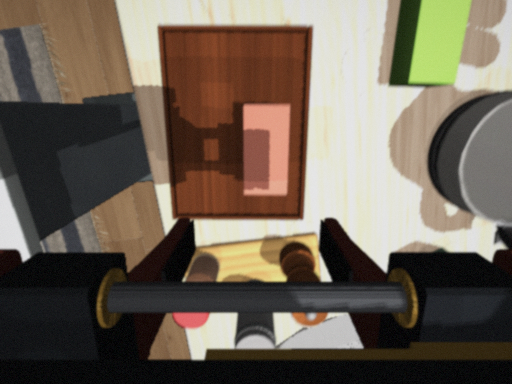

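All three stand on the board with the tea carton undisturbed. I'll descend on it at (512, 14).

Request:
servo_tool:
  translation:
    - [6, 14, 0]
    - [12, 27, 0]
    - [12, 27, -20]
    - [12, 27, -55]
    - [12, 27, -90]
    - [12, 27, -125]
    - [12, 27, -160]
    - [12, 27, -185]
    - [12, 27, -197]
    - [12, 27, -200]
  rotation:
    - [0, 0, 0]
    - [0, 0, 0]
    - [0, 0, 0]
    - [0, 0, 0]
    - [0, 0, 0]
    - [0, 0, 0]
    - [0, 0, 0]
    - [0, 0, 0]
    - [0, 0, 0]
    - [0, 0, 0]
  fingers: [80, 80, 80, 80, 80, 80, 80, 80, 80, 80]

```text
clock: 17.05
position: [0.5097, 0.014, 0.0387]
tool_rot: [-2.339, -2.093, 0.005]
wrist_force: [-1.5, -0.1, 0.7]
width: 0.0802
```

Request:
servo_tool:
  translation:
    - [0, 0, 0]
    - [0, 0, 0]
    - [0, 0, 0]
    - [0, 0, 0]
    - [0, 0, 0]
    - [0, 0, 0]
    - [0, 0, 0]
    - [0, 0, 0]
  rotation:
    - [0, 0, 0]
    - [0, 0, 0]
    - [0, 0, 0]
    - [0, 0, 0]
    - [0, 0, 0]
    - [0, 0, 0]
    - [0, 0, 0]
    - [0, 0, 0]
  fingers: [80, 70, 60, 54, 46, 42, 42, 42]
  squeeze: 12

```text
clock: 17.72
position: [0.512, 0.0145, 0.0416]
tool_rot: [2.34, 2.095, 0.002]
wrist_force: [-0.2, -0.1, 7.2]
width: 0.0516
```

```bash
python3 - <<'E'
from meas import *
s,d=pickle.load(open("a.pkl","rb"))
c=d["side"];z=cv2.resize(c["color"][125:165,175:260,::-1],None,fx=9,fy=9,interpolation=2);cv2.imwrite("pics/a_st.png",z)
P=[]
import math
yaw=math.radians(-.8)
for a,b in((90,60),(90,-60),(-90,-60),(-90,60)):
    P.append([.4908+(a*math.cos(yaw)-b*math.sin(yaw))/1000,.3188+(a*math.sin(yaw)+b*math.cos(yaw))/1000,.012])
print((proj(c,P)-[175,125]+.5)*9, (proj(d["top"],P)-[130,190]+.5)*3.2)
E
```

```text
[[650.22577292  82.31992641]
 [643.5145977  257.82892171]
 [ 89.46561312 259.53197997]
 [135.67653869  83.93234781]] [[ 47.82409495  35.94523837]
 [186.16380183  36.05206372]
 [178.40845415 246.08714284]
 [ 35.65366197 246.08190689]]
```

View pics/a_st.png

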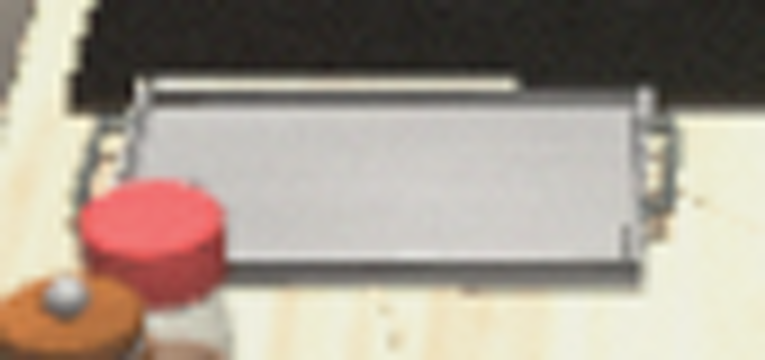

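Request:
servo_tool:
  translation:
    - [0, 0, 10]
    - [0, 0, 35]
    - [0, 0, 65]
    - [0, 0, 95]
    - [0, 0, 110]
    - [-1, 15, 120]
    - [-3, 40, 120]
    - [-5, 70, 120]
    - [-7, 100, 120]
    - [-9, 130, 120]
  rotation:
    - [0, 0, 0]
    - [0, 0, 0]
    - [0, 0, 0]
    - [0, 0, 0]
    - [0, 0, 5]
    - [0, 0, 11]
    - [0, 0, 18]
    - [0, 0, 25]
    - [0, 0, 32]
    - [0, 0, 39]
  fingers: [42, 42, 42, 42, 42, 42, 42, 42, 42, 42]

```text
clock: 18.55
position: [0.502, 0.1456, 0.1615]
tool_rot: [1.499, 2.76, 0.0]
wrist_force: [0.2, 1.1, -1.8]
width: 0.0519
```

The predicted tray corners agree with the side view to within about half a pixel, so the serving-tray centre is (491, 318.5). I'll carry on there.

Request:
servo_tool:
  translation:
    - [-2, 30, 0]
    - [-4, 60, 0]
    - [-6, 90, 0]
    - [-8, 118, 0]
    - [-10, 145, 0]
    - [-11, 165, 0]
    - [-12, 174, 0]
    - [-12, 174, 0]
    - [-12, 174, 0]
    - [-12, 174, 0]
  rotation:
    - [0, 0, 7]
    - [0, 0, 14]
    - [0, 0, 21]
    - [0, 0, 28]
    - [0, 0, 35]
    - [0, 0, 42]
    - [0, 0, 49]
    - [0, 0, 54]
    - [0, 0, 56.8]
    - [0, 0, 56.8]
  fingers: [42, 42, 42, 42, 42, 42, 42, 42, 42, 42]

```text
clock: 19.38
position: [0.49, 0.3187, 0.161]
tool_rot: [-0.01, -3.141, 0.0]
wrist_force: [-0.3, -0.2, -1.3]
width: 0.0513
```

```bash
python3 - <<'E'
from h import *
w=snap("g_w")
E
```

```text
19.3833 [0.49   0.3187 0.161 ] [-0.01  -3.141  0.   ] 0.05131365995108508
```

View pics/g_w.png

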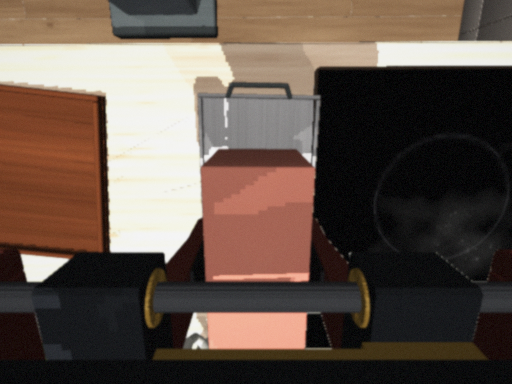

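The carton is held straight and the tray's near rim runs from (200,96) to (320,96). I'll work out the offset.

```bash
python3 - <<'E'
from meas import *
w=pickle.load(open("g_w.pkl","rb"))
for u,v,z in((199,96,.012),(321,96,.012),(203,163,.160),(313,163,.160),(203,163,.186),(313,163,.186),(203,163,.181),(313,163,.181)): print(u,v,z,onz(w,u,v,z).round(4))
E
```

```text
199 96 0.012 [0.4041 0.2629 0.012 ]
321 96 0.012 [0.4048 0.3808 0.012 ]
203 163 0.16 [0.4431 0.2909 0.16  ]
313 163 0.16 [0.4434 0.3474 0.16  ]
203 163 0.186 [0.4384 0.2958 0.186 ]
313 163 0.186 [0.4387 0.3424 0.186 ]
203 163 0.181 [0.4393 0.2949 0.181 ]
313 163 0.181 [0.4396 0.3434 0.181 ]
```

Request:
servo_tool:
  translation:
    - [2, 1, -15]
    - [2, 1, -45]
    - [2, 1, -75]
    - [2, 1, -100]
    - [2, 1, -112]
    - [2, 1, -118]
    - [2, 1, -121]
    - [2, 1, -121.5]
    - [2, 1, -121.5]
    - [2, 1, -121.5]
  rotation:
    - [0, 0, 0]
    - [0, 0, 0]
    - [0, 0, 0]
    - [0, 0, 0]
    - [0, 0, 0]
    - [0, 0, 0]
    - [0, 0, 0]
    - [0, 0, 0]
    - [0, 0, 0]
    - [0, 0, 0]
  fingers: [42, 42, 42, 42, 42, 42, 42, 42, 42, 42]

```text
clock: 20.27
position: [0.4933, 0.32, 0.0405]
tool_rot: [0.015, 3.14, 0.002]
wrist_force: [-0.1, -0.1, -1.1]
width: 0.0516
```

Request:
servo_tool:
  translation:
    - [0, 0, 0]
    - [0, 0, 0]
    - [0, 0, 0]
    - [0, 0, 0]
    - [0, 0, 0]
    - [0, 0, 0]
  rotation:
    - [0, 0, 0]
    - [0, 0, 0]
    - [0, 0, 0]
    - [0, 0, 0]
    - [0, 0, 0]
    - [0, 0, 0]
  fingers: [54, 57, 62, 70, 76, 76]

```text
clock: 20.77
position: [0.4924, 0.3195, 0.0392]
tool_rot: [0.014, 3.142, 0.0]
wrist_force: [-0.6, -0.4, 0.0]
width: 0.0748
```

Request:
servo_tool:
  translation:
    - [0, 0, 15]
    - [0, 0, 45]
    - [0, 0, 85]
    - [0, 0, 125]
    - [0, 0, 165]
    - [0, -20, 190]
    - [0, -55, 200]
    - [0, -90, 200]
    - [0, -120, 200]
    - [0, -150, 200]
  rotation:
    - [0, 0, 0]
    - [0, 0, 0]
    - [0, 0, 0]
    - [0, 0, -2]
    - [0, 0, -9]
    - [0, 0, -16]
    - [0, 0, -23]
    - [0, 0, -30]
    - [0, 0, -37]
    - [0, 0, -44]
  fingers: [76, 76, 76, 76, 76, 76, 76, 70, 70, 70]

```text
clock: 21.6
position: [0.4922, 0.1681, 0.2397]
tool_rot: [1.198, 2.903, 0.001]
wrist_force: [0.4, -0.8, -0.1]
width: 0.0702
```

```bash
python3 - <<'E'
from meas import *
from bench import *
w=snap("h_w");c=camera("side");cv2.imwrite("pics/h_side.png",c["color"][100:300,100:350,::-1].repeat(2,0).repeat(2,1))
c=camera("top");cv2.imwrite("pics/h_top.png",cv2.resize(c["color"][190:285,130:380,::-1],None,fx=3.2,fy=3.2,interpolation=2));pickle.dump(c,open("h_top.pkl","wb"))
E
```

```text
21.6 [0.4922 0.1681 0.2397] [1.198e+00 2.903e+00 1.000e-03] 0.07023370850585539
```

View pics/h_side.png

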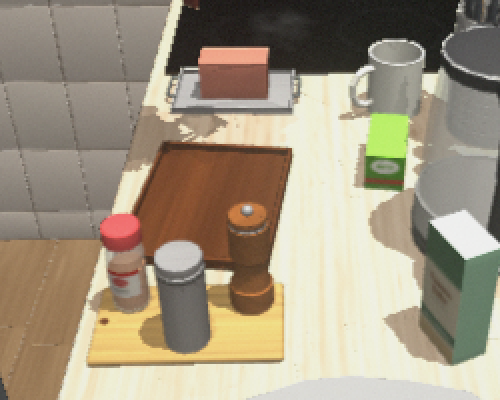

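View pics/h_top.png

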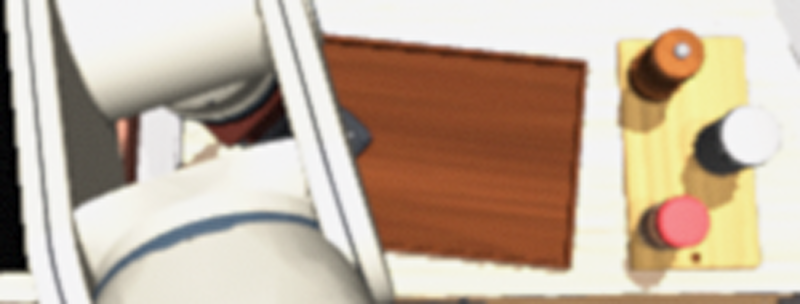

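View pics/h_w.png

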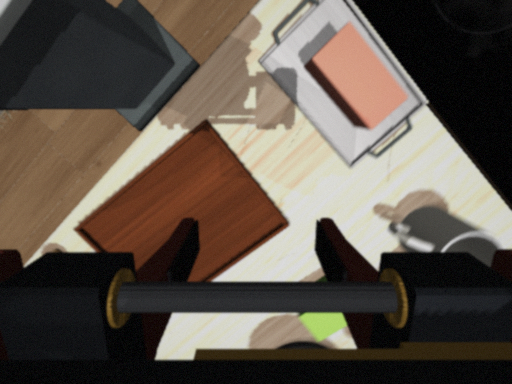

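The carton lies in the tray; in the wrist view the tray's corners are at (259,61), (427,103) and (352,165). I'll check how well it is centred.

```bash
python3 - <<'E'
from meas import *
w=pickle.load(open("h_w.pkl","rb"))
hsv=cv2.cvtColor(w["color"],cv2.COLOR_RGB2HSV);H,S,V=[hsv[...,i].astype(int) for i in range(3)]
m=((S>60)&(V>150)&(H<15)).astype(np.uint8);b,st,ce=blob(m,(300,15,415,130));print("tea",st,rect(w,b,.064))
P=np.array([onz(w,*p,.012)[:2]*1000 for p in((259,61),(427,103),(352,165))]);print(P,(P[0]+P[1])/2)
E
```

```text
tea [ 313   23   94  106 4856] ((493.64044189453125, 317.20831298828125), (50.16575622558594, 99.63590240478516), 88.15174102783203)
[[403.11475923 259.61996234]
 [582.87997008 372.75889489]
 [577.48418018 257.49510649]] [492.99736466 316.18942862]
```

The carton is within about 1 mm and 2° of the tray centre. Now the jar goes back.

Request:
servo_tool:
  translation:
    - [-8, -30, 0]
    - [-18, -68, 0]
    - [-28, -106, 0]
    - [-38, -145, 0]
    - [-48, -184, 0]
    - [-58, -223, 0]
    - [-68, -262, 0]
    - [-77, -298, 0]
    - [-82, -316.5, 0]
    - [-82, -316.5, 0]
  rotation:
    - [0, 0, -7]
    - [0, 0, -14]
    - [0, 0, -21]
    - [0, 0, -28]
    - [0, 0, -35]
    - [0, 0, -42]
    - [0, 0, -48]
    - [0, 0, -51.8]
    - [0, 0, -51.8]
    - [0, 0, -51.8]
  fingers: [70, 70, 70, 70, 70, 70, 70, 70, 70, 70]

```text
clock: 22.58
position: [0.4105, -0.1492, 0.2393]
tool_rot: [2.341, 2.094, -0.0]
wrist_force: [0.1, -0.0, 0.7]
width: 0.07
```

Request:
servo_tool:
  translation:
    - [0, 0, 0]
    - [0, 0, 0]
  rotation:
    - [0, 0, 0]
    - [0, 0, 0]
  fingers: [70, 70]

```text
clock: 22.75
position: [0.4109, -0.146, 0.2391]
tool_rot: [-2.339, -2.097, -0.0]
wrist_force: [0.9, -0.2, -0.1]
width: 0.07
```

```bash
python3 - <<'E'
from h import *
snap("i_w")
E
```

```text
22.75 [ 0.4109 -0.146   0.2391] [-2.339 -2.097 -0.   ] 0.06996483518024098
```

View pics/i_w.png

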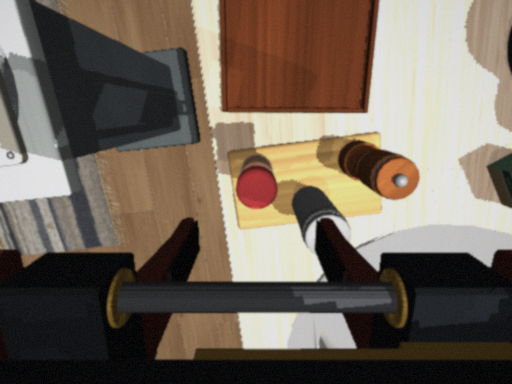

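The jar cap sits at (257,187), the expected spot under the jaws. Descending to grip it.

Request:
servo_tool:
  translation:
    - [0, 0, -20]
    - [0, 0, -55]
    - [0, 0, -90]
    - [0, 0, -120]
    - [0, 0, -140]
    - [0, 0, -147]
    - [0, 0, -147]
  rotation:
    - [0, 0, 0]
    - [0, 0, 0]
    - [0, 0, 0]
    - [0, 0, 0]
    - [0, 0, 0]
    - [0, 0, 0]
    - [0, 0, 0]
  fingers: [70, 70, 70, 70, 70, 70, 70]

```text
clock: 23.38
position: [0.4098, -0.1455, 0.0908]
tool_rot: [-2.336, -2.096, 0.002]
wrist_force: [0.7, 0.0, -0.0]
width: 0.0702
```

Request:
servo_tool:
  translation:
    - [0, 0, 0]
    - [0, 0, 0]
    - [0, 0, 0]
    - [0, 0, 0]
    - [0, 0, 0]
    - [0, 0, 0]
    - [0, 0, 0]
  rotation:
    - [0, 0, 0]
    - [0, 0, 0]
    - [0, 0, 0]
    - [0, 0, 0]
    - [0, 0, 0]
    - [0, 0, 0]
    - [0, 0, 0]
  fingers: [60, 50, 44, 35, 30, 30, 30]
  squeeze: 15

```text
clock: 23.97
position: [0.411, -0.1473, 0.093]
tool_rot: [2.34, 2.094, 0.001]
wrist_force: [-1.4, 0.9, 8.3]
width: 0.041
```

Request:
servo_tool:
  translation:
    - [0, 0, 15]
    - [0, 0, 45]
    - [0, 0, 80]
    - [0, 0, 115]
    - [0, 0, 138]
    - [1, 10, 147]
    - [4, 32, 147]
    - [9, 65, 147]
    - [14, 100, 147]
    - [18, 135, 147]
  rotation:
    - [0, 0, 0]
    - [0, 0, 0]
    - [0, 0, 0]
    - [0, 0, 0]
    - [0, 0, 0]
    - [0, 0, 0]
    - [0, 0, 0]
    - [0, 0, 0]
    - [0, 0, 0]
    - [0, 0, 0]
  fingers: [30, 30, 30, 30, 30, 30, 30, 30, 30, 30]

```text
clock: 24.8
position: [0.4276, -0.0103, 0.2384]
tool_rot: [-2.341, -2.093, 0.001]
wrist_force: [1.6, -0.4, -1.8]
width: 0.0408
```

Request:
servo_tool:
  translation:
    - [5, 35, 0]
    - [10, 70, 0]
    - [14, 100, 0]
    - [16, 118, 0]
    - [17, 126, 0]
    - [17, 126, 0]
    - [17, 126, -20]
    - [17, 126, -55]
    - [17, 126, -90]
    - [17, 126, -120]
  rotation:
    - [0, 0, 0]
    - [0, 0, 0]
    - [0, 0, 0]
    - [0, 0, 0]
    - [0, 0, 0]
    - [0, 0, 0]
    - [0, 0, 0]
    - [0, 0, 0]
    - [0, 0, 0]
    - [0, 0, 0]
  fingers: [30, 30, 30, 30, 30, 30, 30, 30, 30, 30]

```text
clock: 25.63
position: [0.4445, 0.1127, 0.1174]
tool_rot: [-2.342, -2.094, 0.001]
wrist_force: [0.0, -0.4, -1.3]
width: 0.0407
```

Request:
servo_tool:
  translation:
    - [0, 0, -15]
    - [0, 0, -24]
    - [0, 0, -29]
    - [0, 0, -30.5]
    - [0, 0, -30.5]
    - [0, 0, -30.5]
  rotation:
    - [0, 0, 0]
    - [0, 0, 0]
    - [0, 0, 0]
    - [0, 0, 0]
    - [0, 0, 0]
    - [0, 0, 0]
  fingers: [30, 30, 30, 30, 30, 30]

```text
clock: 26.13
position: [0.4461, 0.1137, 0.0894]
tool_rot: [2.34, 2.094, 0.002]
wrist_force: [-0.4, -0.4, -0.8]
width: 0.0405
```

Request:
servo_tool:
  translation:
    - [0, 0, 0]
    - [0, 0, 0]
    - [0, 0, 0]
    - [0, 0, 0]
    - [0, 0, 0]
    - [0, 0, 15]
    - [0, 0, 45]
    - [0, 0, 80]
    - [0, 0, 115]
    - [0, 0, 140]
  rotation:
    - [0, 0, 0]
    - [0, 0, 0]
    - [0, 0, 0]
    - [0, 0, 0]
    - [0, 0, 0]
    - [0, 0, 0]
    - [0, 0, 0]
    - [0, 0, 0]
    - [0, 0, 0]
    - [0, 0, 0]
  fingers: [42, 45, 54, 64, 70, 70, 70, 70, 70, 70]

```text
clock: 26.97
position: [0.446, 0.1142, 0.2314]
tool_rot: [2.34, 2.095, 0.003]
wrist_force: [0.5, 1.3, 0.6]
width: 0.07
```

Request:
servo_tool:
  translation:
    - [8, -20, 10]
    - [20, -55, 10]
    - [33, -92, 10]
    - [46, -129, 10]
    - [59, -166, 10]
    - [72, -203, 10]
    - [84, -235, 10]
    - [92, -255, 10]
    - [94, -261, 10]
    - [94, -261, 10]
  rotation:
    - [0, 0, 0]
    - [0, 0, 0]
    - [0, 0, 0]
    - [0, 0, 0]
    - [0, 0, 0]
    - [0, 0, 0]
    - [0, 0, 0]
    - [0, 0, 0]
    - [0, 0, 0]
    - [0, 0, 0]
  fingers: [70, 70, 70, 70, 70, 70, 70, 70, 70, 70]

```text
clock: 27.8
position: [0.5396, -0.1483, 0.2384]
tool_rot: [-2.343, -2.093, 0.0]
wrist_force: [-0.6, 0.6, -0.9]
width: 0.0698
```

```bash
python3 - <<'E'
from meas import *
from bench import *
w=snap("j_w");c=camera("side");cv2.imwrite("pics/j_side.png",c["color"][100:300,100:350,::-1].repeat(2,0).repeat(2,1))
E
```

```text
27.8 [ 0.5396 -0.1483  0.2384] [-2.343 -2.093  0.   ] 0.06978974898279816
```

View pics/j_side.png

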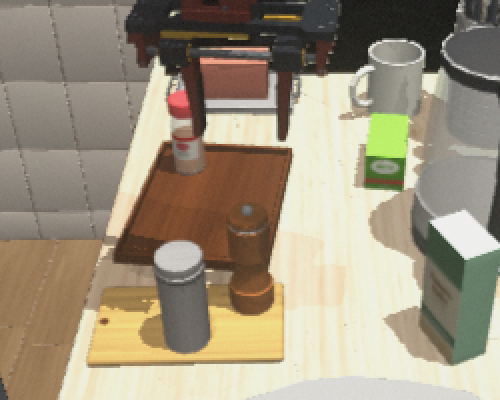

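View pics/j_w.png

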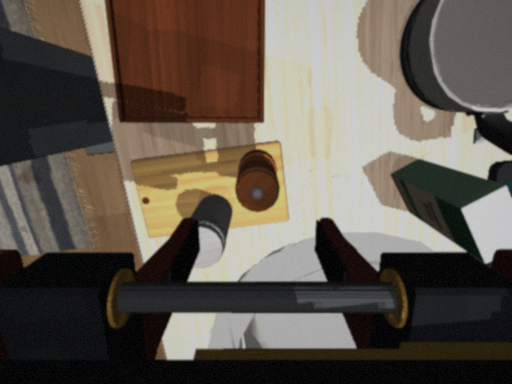

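The jar is back in its place, upright, and the mill lies under the jaws with its ball at (258,192).

Request:
servo_tool:
  translation:
    - [0, 0, -20]
    - [0, 0, -55]
    - [0, 0, -90]
    - [0, 0, -120]
    - [0, 0, -139]
    - [0, 0, -146]
    - [0, 0, -146]
  rotation:
    - [0, 0, 0]
    - [0, 0, 0]
    - [0, 0, 0]
    - [0, 0, 0]
    - [0, 0, 0]
    - [0, 0, 0]
    - [0, 0, 0]
  fingers: [70, 70, 70, 70, 70, 70, 70]

```text
clock: 28.48
position: [0.538, -0.1453, 0.0913]
tool_rot: [-2.336, -2.095, 0.003]
wrist_force: [-0.2, -0.2, -0.0]
width: 0.0697
```

Request:
servo_tool:
  translation:
    - [0, 0, 0]
    - [0, 0, 0]
    - [0, 0, 0]
    - [0, 0, 0]
    - [0, 0, 0]
    - [0, 0, 0]
    - [0, 0, 0]
  rotation:
    - [0, 0, 0]
    - [0, 0, 0]
    - [0, 0, 0]
    - [0, 0, 0]
    - [0, 0, 0]
    - [0, 0, 0]
    - [0, 0, 0]
  fingers: [60, 50, 44, 35, 30, 30, 30]

```text
clock: 29.07
position: [0.5401, -0.1472, 0.0938]
tool_rot: [2.34, 2.094, 0.002]
wrist_force: [-1.9, 0.8, 5.6]
width: 0.0431
```

Request:
servo_tool:
  translation:
    - [0, 0, 15]
    - [0, 0, 45]
    - [0, 0, 80]
    - [0, 0, 115]
    - [0, 0, 138]
    - [-5, 8, 147]
    - [-16, 28, 147]
    - [-30, 53, 147]
    - [-46, 82, 147]
    - [-62, 111, 147]
  rotation:
    - [0, 0, 0]
    - [0, 0, 0]
    - [0, 0, 0]
    - [0, 0, 0]
    - [0, 0, 0]
    - [0, 0, 0]
    - [0, 0, 0]
    - [0, 0, 0]
    - [0, 0, 0]
    - [0, 0, 0]
  fingers: [30, 30, 30, 30, 30, 30, 30, 30, 30, 30]

```text
clock: 29.9
position: [0.4753, -0.0348, 0.2385]
tool_rot: [-2.341, -2.093, 0.002]
wrist_force: [-0.2, 0.2, -2.3]
width: 0.0426
```

Request:
servo_tool:
  translation:
    - [-16, 28, 0]
    - [-30, 54, 0]
    - [-40, 71, 0]
    - [-44, 79, 0]
    - [-44, 79, 0]
    - [-44, 79, 0]
    - [-44, 79, -20]
    - [-44, 79, -55]
    - [-44, 79, -90]
    - [-44, 79, -120]
  rotation:
    - [0, 0, 0]
    - [0, 0, 0]
    - [0, 0, 0]
    - [0, 0, 0]
    - [0, 0, 0]
    - [0, 0, 0]
    - [0, 0, 0]
    - [0, 0, 0]
    - [0, 0, 0]
    - [0, 0, 0]
  fingers: [30, 30, 30, 30, 30, 30, 30, 30, 30, 30]

```text
clock: 30.73
position: [0.4341, 0.0419, 0.1181]
tool_rot: [2.341, 2.093, 0.001]
wrist_force: [-0.5, -0.1, -1.9]
width: 0.0426
```

Request:
servo_tool:
  translation:
    - [0, 0, -15]
    - [0, 0, -24]
    - [0, 0, -29]
    - [0, 0, -30.5]
    - [0, 0, -30.5]
    - [0, 0, -30.5]
  rotation:
    - [0, 0, 0]
    - [0, 0, 0]
    - [0, 0, 0]
    - [0, 0, 0]
    - [0, 0, 0]
    - [0, 0, 0]
  fingers: [30, 30, 30, 30, 30, 30]

```text
clock: 31.23
position: [0.4346, 0.0426, 0.0899]
tool_rot: [2.34, 2.094, 0.002]
wrist_force: [1.3, 0.7, -2.7]
width: 0.043
```

Request:
servo_tool:
  translation:
    - [0, 0, -1]
    - [0, 0, -1]
    - [0, 0, -1]
    - [0, 0, -1]
    - [0, 0, -1]
    - [0, 0, -1]
    - [0, 0, 15]
    - [0, 0, 50]
    - [0, 0, 90]
    - [0, 0, 130]
  rotation:
    - [0, 0, 0]
    - [0, 0, 0]
    - [0, 0, 0]
    - [0, 0, 0]
    - [0, 0, 0]
    - [0, 0, 0]
    - [0, 0, 0]
    - [0, 0, 0]
    - [0, 0, 0]
    - [0, 0, 0]
  fingers: [30, 44, 47, 56, 66, 70, 70, 70, 70, 70]

```text
clock: 32.07
position: [0.4325, 0.043, 0.2202]
tool_rot: [-2.339, -2.095, 0.003]
wrist_force: [1.4, 0.9, -0.2]
width: 0.0699
```

Request:
servo_tool:
  translation:
    - [0, 0, 20]
    - [6, -35, 20]
    - [13, -73, 20]
    - [20, -112, 20]
    - [26, -150, 20]
    - [33, -188, 20]
    - [38, -220, 20]
    - [41, -237, 20]
    - [42, -242, 20]
    - [42, -242, 20]
  rotation:
    - [0, 0, 0]
    - [0, 0, 0]
    - [0, 0, 0]
    - [0, 0, 0]
    - [0, 0, 0]
    - [0, 0, 0]
    - [0, 0, 0]
    - [0, 0, 0]
    - [0, 0, 0]
    - [0, 0, 0]
  fingers: [70, 70, 70, 70, 70, 70, 70, 70, 70, 70]

```text
clock: 32.9
position: [0.4753, -0.1998, 0.2389]
tool_rot: [-2.342, -2.093, 0.0]
wrist_force: [-0.6, 1.1, 0.0]
width: 0.0702
```

```bash
python3 - <<'E'
from meas import *
from bench import *
w=snap("k_w");c=camera("side");cv2.imwrite("pics/k_side.png",c["color"][100:300,100:350,::-1].repeat(2,0).repeat(2,1))
E
```

```text
32.9 [ 0.4753 -0.1998  0.2389] [-2.342 -2.093  0.   ] 0.07020363924882506
```

View pics/k_side.png

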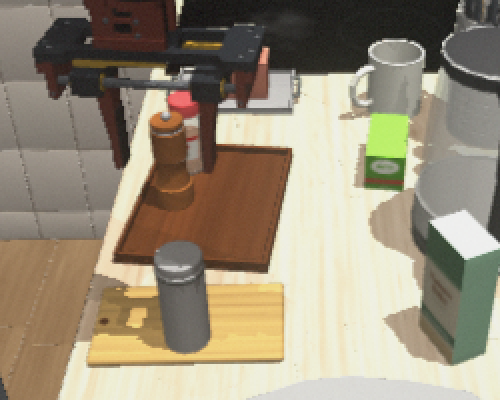

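View pics/k_w.png

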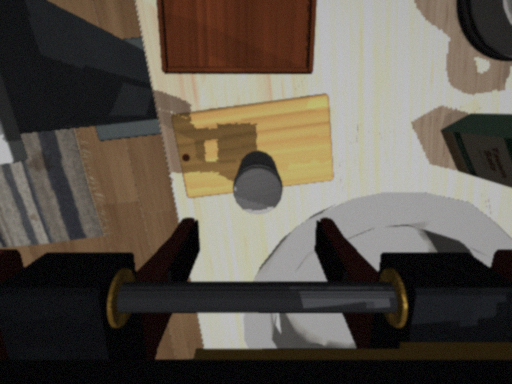

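The mill stands in its place. The canister lid is at (257,188), centred under the jaws.

Request:
servo_tool:
  translation:
    - [0, 0, -20]
    - [0, 0, -55]
    - [0, 0, -90]
    - [0, 0, -120]
    - [0, 0, -139]
    - [0, 0, -145]
    - [0, 0, -145]
  rotation:
    - [0, 0, 0]
    - [0, 0, 0]
    - [0, 0, 0]
    - [0, 0, 0]
    - [0, 0, 0]
    - [0, 0, 0]
    - [0, 0, 0]
  fingers: [70, 70, 70, 70, 70, 70, 70]

```text
clock: 33.58
position: [0.4744, -0.1973, 0.093]
tool_rot: [-2.336, -2.095, 0.002]
wrist_force: [-1.0, 0.3, 1.2]
width: 0.07
```

Request:
servo_tool:
  translation:
    - [0, 0, 0]
    - [0, 0, 0]
    - [0, 0, 0]
    - [0, 0, 0]
    - [0, 0, 0]
    - [0, 0, 0]
    - [0, 0, 0]
  rotation:
    - [0, 0, 0]
    - [0, 0, 0]
    - [0, 0, 0]
    - [0, 0, 0]
    - [0, 0, 0]
    - [0, 0, 0]
    - [0, 0, 0]
  fingers: [60, 52, 46, 40, 35, 35, 35]

```text
clock: 34.17
position: [0.4762, -0.1994, 0.0955]
tool_rot: [2.339, 2.094, 0.002]
wrist_force: [-1.2, 1.2, 7.5]
width: 0.0481
```

Request:
servo_tool:
  translation:
    - [0, 0, 15]
    - [0, 0, 45]
    - [0, 0, 80]
    - [0, 0, 115]
    - [0, 0, 138]
    - [-2, 8, 147]
    - [-8, 30, 147]
    - [-16, 60, 147]
    - [-24, 92, 147]
    - [-32, 122, 147]
  rotation:
    - [0, 0, 0]
    - [0, 0, 0]
    - [0, 0, 0]
    - [0, 0, 0]
    - [0, 0, 0]
    - [0, 0, 0]
    - [0, 0, 0]
    - [0, 0, 0]
    - [0, 0, 0]
    - [0, 0, 0]
  fingers: [35, 35, 35, 35, 35, 35, 35, 35, 35, 35]

```text
clock: 35.0
position: [0.4417, -0.0754, 0.2403]
tool_rot: [-2.341, -2.093, 0.001]
wrist_force: [0.9, 0.6, -1.7]
width: 0.0477
```

Request:
servo_tool:
  translation:
    - [-7, 26, 0]
    - [-11, 41, 0]
    - [-13, 47, 0]
    - [-13, 47, 0]
    - [-13, 47, -15]
    - [-13, 47, -45]
    - [-13, 47, -80]
    - [-13, 47, -110]
    - [-13, 47, -130]
    - [-13, 47, -140]
  rotation:
    - [0, 0, 0]
    - [0, 0, 0]
    - [0, 0, 0]
    - [0, 0, 0]
    - [0, 0, 0]
    - [0, 0, 0]
    - [0, 0, 0]
    - [0, 0, 0]
    - [0, 0, 0]
    - [0, 0, 0]
  fingers: [35, 35, 35, 35, 35, 35, 35, 35, 35, 35]

```text
clock: 35.83
position: [0.4289, -0.0308, 0.0983]
tool_rot: [-2.339, -2.092, 0.005]
wrist_force: [-0.5, 0.4, -1.0]
width: 0.0476
```

Request:
servo_tool:
  translation:
    - [0, 0, -6]
    - [0, 0, -9]
    - [0, 0, -10.5]
    - [0, 0, -10.5]
    - [0, 0, -10.5]
  rotation:
    - [0, 0, 0]
    - [0, 0, 0]
    - [0, 0, 0]
    - [0, 0, 0]
    - [0, 0, 0]
  fingers: [35, 35, 35, 35, 35]

```text
clock: 36.25
position: [0.4312, -0.0305, 0.0913]
tool_rot: [2.34, 2.094, 0.002]
wrist_force: [-0.1, -0.4, -1.6]
width: 0.048
```

Request:
servo_tool:
  translation:
    - [0, 0, 0]
    - [0, 0, 0]
    - [0, 0, 0]
    - [0, 0, 0]
    - [0, 0, 0]
    - [0, 0, 0]
    - [0, 0, 15]
    - [0, 0, 50]
    - [0, 0, 90]
    - [0, 0, 130]
  rotation:
    - [0, 0, 0]
    - [0, 0, 0]
    - [0, 0, 0]
    - [0, 0, 0]
    - [0, 0, 0]
    - [0, 0, 0]
    - [0, 0, 0]
    - [0, 0, 0]
    - [0, 0, 0]
    - [0, 0, 0]
  fingers: [49, 52, 60, 68, 70, 70, 70, 70, 70, 70]

```text
clock: 37.08
position: [0.4295, -0.0299, 0.2217]
tool_rot: [-2.339, -2.095, 0.002]
wrist_force: [1.7, -0.4, -0.6]
width: 0.0703
```

Request:
servo_tool:
  translation:
    - [0, 0, 20]
    - [-3, -30, 20]
    - [-7, -65, 20]
    - [-11, -100, 20]
    - [-15, -135, 20]
    - [-19, -170, 20]
    - [-23, -200, 20]
    - [-27, -225, 20]
    - [-30, -240, 20]
    - [-30, -240, 20]
  rotation:
    - [0, 0, 0]
    - [0, 0, 0]
    - [0, 0, 0]
    - [0, 0, 0]
    - [0, 0, 0]
    - [0, 0, 0]
    - [0, 0, 0]
    - [0, 0, 0]
    - [0, 0, 0]
    - [0, 0, 0]
  fingers: [70, 70, 70, 70, 70, 70, 70, 70, 70, 70]

```text
clock: 37.92
position: [0.4, -0.2725, 0.2406]
tool_rot: [2.343, 2.092, -0.001]
wrist_force: [0.4, -0.6, 0.1]
width: 0.0699
```

```bash
python3 - <<'E'
from meas import *
from bench import *
s,d=pickle.load(open("a.pkl","rb"))
t=camera("top");c=camera("side")
cv2.imwrite("pics/l_side.png",c["color"][100:300,100:350,::-1].repeat(2,0).repeat(2,1))
cv2.imwrite("pics/l_top.png",cv2.resize(t["color"][120:285,130:380,::-1],None,fx=3.2,fy=3.2,interpolation=2))
for c in(d["top"],t):
    hsv=cv2.cvtColor(c["color"],cv2.COLOR_RGB2HSV);H,S,V=[hsv[...,i].astype(int) for i in range(3)]
    for n,m,box,z in(("jar",(S>100)&(V>180)&((H<5)|(H>172)),(225,232,250,262),.114),("can",(S<50)&(V>200),(284,238,310,265),.118),("ball",(S<60)&(V>140),(263,245,270,254),.129)):
        b,st,ce=blob(m.astype(np.uint8),box);print(n,ce,onz(c,*ce,z).round(4))
print(state()["clock"],state()["wrist_force"],state()["width"])
E
```

```text
jar [237.05357143 245.47767857] [0.4462 0.1143 0.114 ]
can [296.60902256 251.21052632] [ 0.4298 -0.032   0.118 ]
ball [266.38461538 249.61538462] [0.434  0.0422 0.129 ]
jar [237.13901345 245.52017937] [0.4461 0.1141 0.114 ]
can [296.66287879 250.81818182] [ 0.4308 -0.0322  0.118 ]
ball [266.38461538 249.38461538] [0.4345 0.0422 0.129 ]
38.0167 [-0.55831865  0.31260551  0.28773067] 0.07021940068333456
```

View pics/l_side.png

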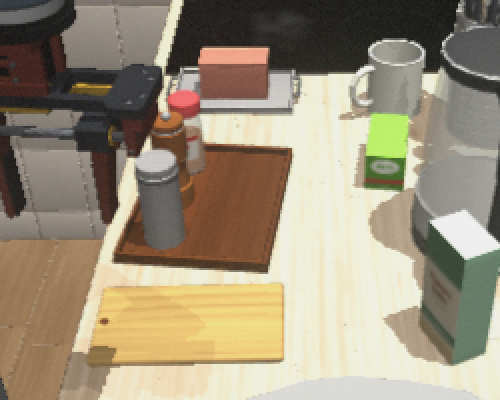

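View pics/l_top.png

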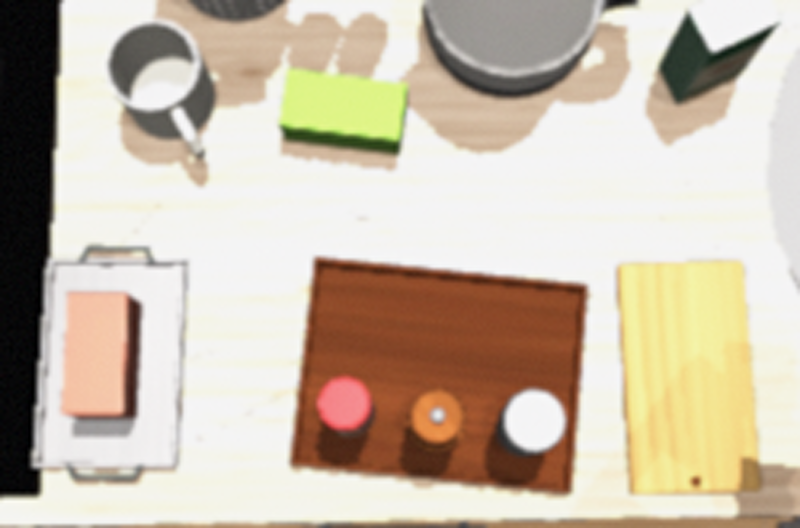

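Mill, canister and jar are back within 1 mm. The carton looks left of centre in the top view, so I'll check it with its height accounted for.

```bash
python3 - <<'E'
from meas import *
from bench import *
c=camera("top")
hsv=cv2.cvtColor(c["color"],cv2.COLOR_RGB2HSV);H,S,V=[hsv[...,i].astype(int) for i in range(3)]
b,st,ce=blob(((S>60)&(V>200)&(H<15)).astype(np.uint8),(140,205,180,255));print(st,rect(c,b,.064))
E
```

```text
[149 212  21  38 686] ((492.2708435058594, 320.1133117675781), (49.013519287109375, 96.8941421508789), 89.23751831054688)
```

```bash
python3 -c "
from bench import *
print(job_done())"
```

```text
the job is handed in; nothing more can be done
None
```

The job is done and handed in at about 38 s of the 147 s allowed. I stood the canister, mill and jar on the side board and laid the tea carton lengthwise in the serving tray. Then I put the jar, mill and canister back on their starting spots.

- **Tea carton:** the last top-camera check put it about 2 mm from the tray centre and well under 1° off its long side. An earlier wrist-camera check gave about 1 mm and 1–2°. It looks off to one side in the top picture, but that is only the viewing angle.
- **Mill, canister and jar:** all three appeared upright and within about 1 mm of their starting positions.
- **Bystanders and arm:** the green carton, mug and salt carton look unmoved by eye; I did not measure them. The arm ended clear of everything, and the wrist force read close to zero.
- **Disagreements:** the camera estimates of the serving tray's centre differed by 2–3 mm, well inside the 15 mm limit. No check failed.

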